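# Square up a stack of plates in the drilling jig

## Task

Stack the three aluminium plates on the bed of the squaring jig ready for drilling: longest at the bottom, middle-sized on it, shortest on top. Each plate must lie flat with its long edge flush against the long fence and one end flush against the short fence, with no gap at either. Leave everything else on the bench where it is.

Things in the scene. Friction and masses are not known exactly. Their poses are not given: they have to be found in the camera images.
- plate_long_c (a point): centre (half-way up) of the longest bare aluminium plate, 170 x 66 x 10 mm, length along its x axis, width along its y axis, z up; loose, 0.13 to 0.43 kg; it starts flat on the table. Small holes near its corners are only for looks; either end and either face may lead
- plate_mid_c (a point): centre (half-way up) of the middle-sized bare aluminium plate, 145 x 62 x 10 mm, length along its x axis, width along its y axis, z up; loose, 0.13 to 0.43 kg; it starts flat on the table. Small holes near its corners are only for looks; either end and either face may lead
- plate_short_c (a point): centre (half-way up) of the shortest bare aluminium plate, 120 x 58 x 10 mm, length along its x axis, width along its y axis, z up; loose, 0.13 to 0.43 kg; it starts flat on the table. Small holes near its corners are only for looks; either end and either face may lead
- jig: squaring jig fixed to the table: black bed, its top 8 mm above the table, with two dark steel fences meeting at a right angle. Origin: inner corner of the fences, on the bed's top. Plates go in its quarter x < 0, y < 0, open on the other two sides; the bed reaches to x = -115, y = -185 mm. Its yaw is within 0.25 rad of zero
- jig_long (a point): middle of the top edge of the long fence's inner face (jig x = 0, y = -92 mm, z = 42 mm). This fence runs along the jig's y axis, y = -185 to +24 mm, 14 mm thick, 42 mm above the bed, on the side away from the robot
- jig_short (a point): middle of the top edge of the short fence's inner face (jig x = -57 mm, y = 0, z = 42 mm). This fence runs along the jig's x axis, x = -115 to 0 mm, 14 mm thick, 42 mm above the bed, on the robot's left
- screwdriver: screwdriver lying down, black handle 85 x 22 x 22 mm and a thin 75 mm blade along its +x; about 170 mm long in all, from 83 mm behind to 87 mm ahead of the origin; loose bystander, origin at its underside on the table
- pump: blue pen-shaped desoldering pump lying along its x axis, about 175 mm long (93 mm behind to 82 mm ahead of the origin), 20 mm thick; loose bystander, origin at its underside on the table
- spool: grey solder spool standing on its flange, 60 mm across, 46 mm high; loose bystander, origin at its underside on the table
- cutters: side cutters with red grips lying flat along their x axis, about 120 x 58 x 14 mm (grips 77 mm behind the origin, tip 42 mm ahead); loose bystander, origin at its underside on the table
- tin: round tip-cleaner tin, 72 mm across, 47 mm high with its brass pad; loose bystander, origin at its underside on the table
- flux: amber bottle, 48 mm across, 130 mm high, the only tall loose thing; taller fixed equipment stands only farther out, along the back and side edges of the table; loose bystander, origin at its underside on the table
- meter: blue handheld meter lying on its back, 160 (x) x 80 (y) mm, about 43 mm high with its knob; loose bystander, origin at its underside on the table
Mind the look-alikes: they are no part of the job. Leave any green or yellow look-alike of the part that bears plate_long_c alone.

How it is judged (in metres and radians):
At the end, for the whole second after the job is handed in: All three plates lie at rest in the jig, the longest flat on the bed, the middle one flat on it, the shortest flat on top (heights within 3 mm); every plate has its length along the long fence (within 0.025 rad) and touches both fences to within 3 mm (x of plate_long_c in the frame of jig between -0.036 and -0.03 m and y of plate_long_c in the frame of jig between -0.088 and -0.082 m and z of plate_long_c in the frame of jig between 0.002 and 0.008 m and angle between the x axis of each of plate_long_c, plate_mid_c, plate_short_c and the y axis of jig, either way round below 0.025 rad and linear speed of each of plate_long, plate_mid, plate_short below 0.01 m/s and x of plate_mid_c in the frame of jig between -0.034 and -0.028 m and y of plate_mid_c in the frame of jig between -0.0755 and -0.0695 m and z of plate_mid_c in the frame of jig between 0.012 and 0.018 m and x of plate_short_c in the frame of jig between -0.032 and -0.026 m and y of plate_short_c in the frame of jig between -0.063 and -0.057 m and z of plate_short_c in the frame of jig between 0.022 and 0.028 m).
It fails at once if another loose thing on the bench is shoved more than 20 mm from where it lay (distance of any of screwdriver, pump, spool, cutters, tin, flux, meter from where it was at the start of the episode above 0.02 m).
It also fails if it takes over 72 s, if anything falls off the work surface, if the arm or the gripper's body presses on something with over 40 N, if the wrist force passes 120 N, or if a joint passes its speed limit or range.

## Robot

A 6-joint arm with a two-finger parallel gripper is mounted at the origin on the work surface. World frame = base frame: x ahead of the robot, y to its left, z up, the work surface at z = 0. Lengths are in mm, angles in rad, forces in N, time in s.
With the tool pointing down it reaches from about 350 to 875 mm from the base axis. Payload 4.2 kg.
Tool frame: the origin (TCP) lies at the very end of the fingers, on their centre line; the grasp point (between the pads) lies 19 mm behind it; z points along the fingers, y is the line along which they close (so a half turn about z gives the same grasp; the last joint's range is limited). The gripper opens to 85 mm and grips with 20 to 120 N. Pads are 22 mm wide; open, the fingers measure 114 mm over their backs; the gripper's body (76 mm by 85 mm) begins 54 mm behind the grasp point. The pads swing forward as they close: fully open they stand 13 mm farther back than shut.
Start: joints at [-0.864, 0.385, 0.008, 0, -1.194, -0.259], TCP at [270.626, -563.348, 231.312] pointing down, gripper open.
Joint ranges: [-3.14, 3.14], [-1.21, 2.06], [-1.07, 1.41], [-3.16, 2.05], [-2.99, -0.16], [-3.1, 3.1]. Speed limits (rad/s): [2.79, 2.79, 3.14, 3.14, 3.14, 3.14].

## Interface

Orientations are given as a unit quaternion [x, y, z, w].
In Python, from bench import arm gives the robot as it stands.
- The arm moves only by the tool servo_tool, never from a script. Its argument "rows" is a list that holds one entry, the list of rows, each a list of 7 numbers: the finger opening in mm, from 0 to 85.4, then the shift along the tool's x, y, z in mm, then the turn, a rotation vector about the tool's x, y, z in rad. A call has 1 to 10 rows; each row is the pose to reach, as a shift and turn from the pose commanded when the call began, along the tool's axes at that moment; what a row does not reach only later rows make up. A row lasts 1/8 s, in which the tool goes at most 62.5 mm and 10.7 degrees, less where a joint would pass 70% of its speed; a pose out of reach is approached as far as the arm can. A call with a gripper value outside its range is refused whole. The fingers move at their own pace and stop on an object; the grip force is fixed at half the most. Time passes only in rows, so rows that repeat a pose let the fingers close. It gives the time, the measured TCP pose, the force, the opening and the grip force at its end, in the units of the state.
- arm.read_state(): the state, without advancing time (a new reading comes with each control period).
- arm.get_image(name): name is "scene" or "top"; returns the picture (384x512x3 uint8, red, green, blue); there is no depth.
- arm.camera_params(name): a dict with "intrinsics" (3x3 intrinsics, pixels), "R" (3x3) and "t" (3): a world point X has camera coordinates R X + t. Camera axes: x right, y down, z forward; pixel columns grow to the right and rows downward; lengths in mm; the calibration is good to about 2 mm. A picture is of the moment at which its call begins. camera_params takes no time and is no camera call.
- arm.job_done(): hands the job in; it is judged then, once.
The state is a dict: "clock": time; "joints": joint angles; "joint_vel": joint speeds; "joint_efforts": joint torques, N m; "position": TCP position; "ee_rot": TCP orientation; "contact_force": force on the tool from outside, world axes, zero at the start; "wrist_torque": the same for the moment, N m; "gripper_width": finger opening in mm; "grasp_force": force on a finger pad.
Only numpy, scipy, OpenCV 4.12 (cv2) and the standard library are available. Lean on these libraries where they do the work, as an engineer would, in place of code of your own. Each camera call takes 0.05 s, during which the arm holds its last target. There are 200 camera calls.

## Working session

There is one attempt and no reset: what is moved stays moved. The work goes in short steps, Python scripts to look and compute and a tool call to move; the robot and the scene stay as the last step left them, time stands still between calls to the robot, and variables do not carry over. Pictures are saved under pics/ and viewed, at most 10 in all, crops included, and the job is handed in when it is done.

Besides the shell and the picture viewer there is one more tool, called after "Emit:" by a JSON object that holds its "op" and its "data", one argument or row to a line. servo_tool: Moves the arm, as the interface text tells. Its arguments: {"type":"object","properties":{"rows":{"type":"array"}},"required":["rows"]}

```bash
mkdir -p pics; ls; python3 - <<'E'
from bench import arm
import cv2
for n in("top","scene"):
    im=arm.get_image(n); cv2.imwrite(f"pics/{n}0.png",im[:,:,::-1])
    cv2.imwrite(f"pics/{n}0b.png",cv2.resize(im[:,:,::-1],(800,600),interpolation=cv2.INTER_CUBIC))
    print(arm.camera_params(n))
print(arm.read_state())
E
```

```text
pics
{'intrinsics': array([[491.25013094,   0.        , 259.45592977],
       [  0.        , 491.25013094, 189.57156502],
       [  0.        ,   0.        ,   1.        ]]), 'R': array([[ 1.53420827e-02, -9.99882303e-01,  3.03412451e-05],
       [-9.93646779e-01, -1.52497891e-02, -1.11505707e-01],
       [ 1.11493046e-01,  1.68058130e-03, -9.93763793e-01]]), 't': array([ -49.28221793,  522.80797285, 1563.62439953])}
{'intrinsics': array([[416.65058822,   0.        , 255.79246864],
       [  0.        , 416.65058822, 185.36102911],
       [  0.        ,   0.        ,   1.        ]]), 'R': array([[ 5.89748116e-01,  8.07587244e-01,  5.29145139e-05],
       [ 4.60483587e-01, -3.36218605e-01, -8.21530228e-01],
       [-6.63439542e-01,  4.84520270e-01, -5.70164960e-01]]), 't': array([-278.53179622, -202.78797808, 1894.08545544])}
{'clock': 0.1, 'joints': array([-8.64418485e-01,  3.85461024e-01,  6.77118404e-03, -4.17455918e-04,
       -1.19403419e+00, -2.58591787e-01]), 'joint_vel': array([-7.81594220e-06, -6.64317574e-04,  1.93859412e-03,  8.08026323e-04,
       -1.50677363e-03,  4.16655954e-04]), 'joint_efforts': array([-9.85450642e-04, -3.93319416e+01,  1.88930082e+01,  4.19799060e+00,
       -2.57783577e-03,  4.77702315e-06]), 'position': array([ 270.38385672, -562.90259513,  230.3482476 ]), 'ee_rot': array([-2.21951988e-01,  9.75057100e-01,  9.43842089e-04, -2.75343609e-04]), 'contact_force': array([ 0.38705052, -0.5184258 ,  0.02386838]), 'wrist_torque': array([-0.01261035, -0.03412434, -0.0024501 ]), 'grasp_force': 0.0, 'gripper_width': 85.43918869947161}
```

View pics/top0b.png

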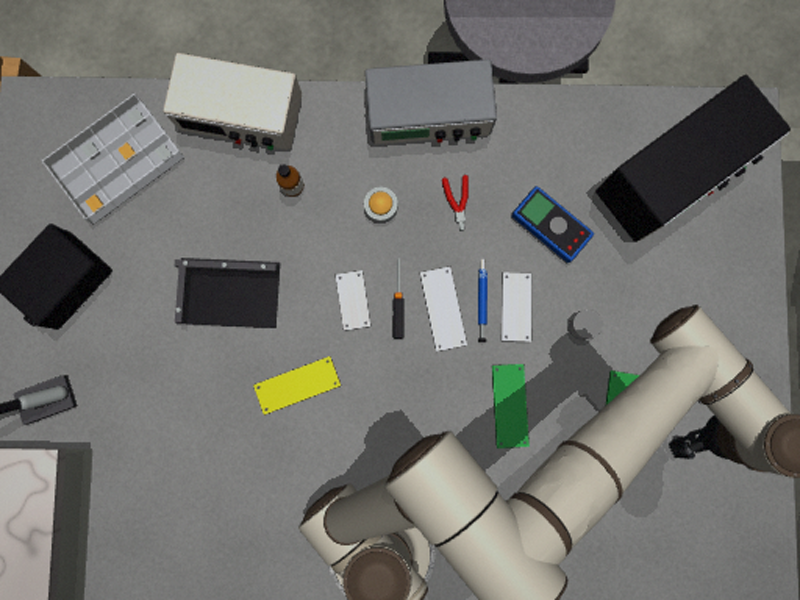

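View pics/scene0b.png

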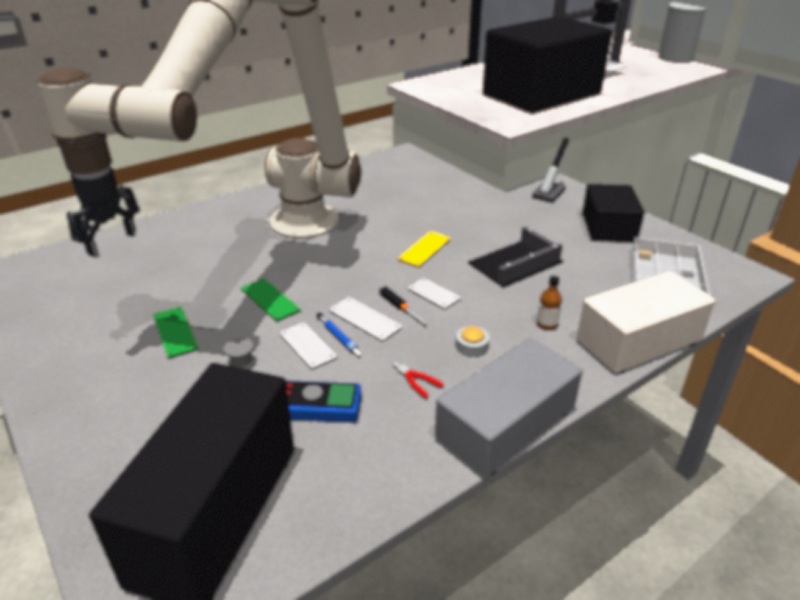

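The top view shows the white plates, short at about (352,300), long at (443,308) and mid at (517,307), with the jig at (178–280, 260–327): long fence at the top, short fence on the left. The scene view agrees. Next I'll measure the plates by contour and enlarge the jig.

```bash
cat > h.py <<'E'
import numpy as np, cv2
from bench import arm
from scipy.spatial.transform import Rotation as Rot
def px2w(name,uv,z):
    c=arm.camera_params(name); K,R,t=c['intrinsics'],c['R'],c['t']
    d=R.T@np.linalg.inv(K)@np.array([uv[0],uv[1],1.]); o=-R.T@t
    return o+d*(z-o[2])/d[2]
def w2px(name,X):
    c=arm.camera_params(name); p=c['intrinsics']@(c['R']@np.array(X,float)+c['t']); return p[:2]/p[2]
def crop(im,x0,y0,x1,y1,s,fn):
    cv2.imwrite(fn,cv2.resize(im[y0:y1,x0:x1],None,fx=s,fy=s,interpolation=cv2.INTER_CUBIC))
E
python3 - <<'E'
from h import *
im=cv2.imread('pics/top0.png')
crop(im,105,160,190,215,9,'pics/jig.png')
crop(im,205,160,350,230,5.5,'pics/pl.png')
g=cv2.resize(im,None,fx=4,fy=4,interpolation=cv2.INTER_CUBIC).astype(int)
m=((g.min(2)>165)&(g.max(2)-g.min(2)<30)).astype(np.uint8)
cs,_=cv2.findContours(m,cv2.RETR_EXTERNAL,cv2.CHAIN_APPROX_NONE)
for c in cs:
    (x,y),wh,a=cv2.minAreaRect(c)
    x=(x+.5)/4-.5;y=(y+.5)/4-.5
    if cv2.contourArea(c)<4000 or y<165: continue
    b=cv2.boxPoints(cv2.minAreaRect(c)); W=np.array([px2w('top',((q[0]+.5)/4-.5,(q[1]+.5)/4-.5),10) for q in b])
    e=[W[1]-W[0],W[2]-W[1]]; L=max(e,key=np.linalg.norm)
    print('ctr',px2w('top',(x,y),10).round(1),[np.linalg.norm(q).round(1) for q in e],'yaw',np.arctan2(L[1],L[0]).round(4))
E
```

```text
ctr [ -17.8 -246.3   10. ] [np.float64(67.8), np.float64(206.5)] yaw -2.481
ctr [ 124.8 -408.1   10. ] [np.float64(137.4), np.float64(48.1)] yaw -0.8123
ctr [ 89.2 734.9  10. ] [np.float64(90.5), np.float64(162.8)] yaw -3.0737
ctr [ 128.1 -127.3   10. ] [np.float64(79.1), np.float64(155.4)] yaw -2.4283
ctr [117.4 725.3  10. ] [np.float64(160.4), np.float64(114.0)] yaw 0.0743
ctr [ 314.7 -766.1   10. ] [np.float64(43.7), np.float64(90.2)] yaw -2.4365
ctr [ 399.7 -647.8   10. ] [np.float64(124.7), np.float64(147.3)] yaw -2.4456
ctr [ 508.1 -274.3   10. ] [np.float64(145.0), np.float64(61.0)] yaw -0.0158
ctr [516.8  70.3  10. ] [np.float64(58.6), np.float64(120.4)] yaw -2.9727
ctr [ 501.8 -119.9   10. ] [np.float64(66.8), np.float64(170.4)] yaw -2.9271
```

View pics/jig.png

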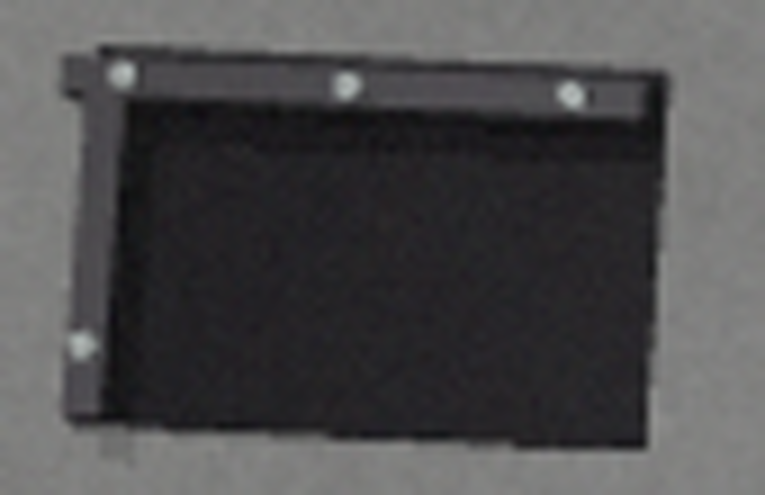

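View pics/pl.png

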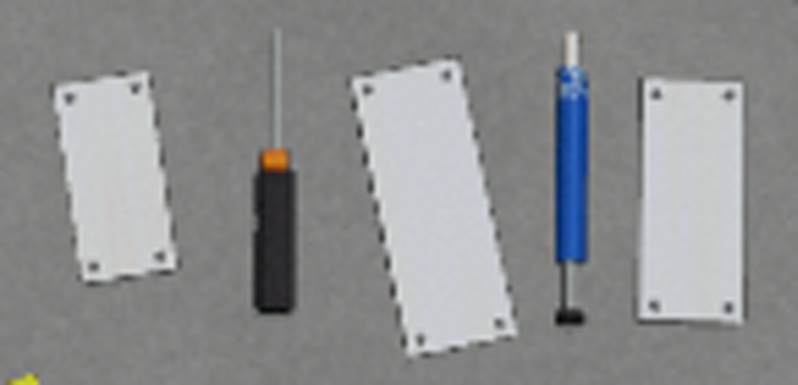

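The crop shows the long fence's inner top edge from (130,98) to (645,118) and the short fence's from (127,98) to (103,418). The bed's open corner is near (648,447). The plates are cleanly separated from the tools.

```bash
python3 - <<'E'
from h import *
f=lambda u,v,z:px2w('top',(105+(u+.5)/9-.5,160+(v+.5)/9-.5),z)
for n,a in dict(corner=(127,98,50),longend=(645,118,50),shortend=(103,418,50),bedcorner=(648,447,8),bedleft=(135,430,8)).items(): print(n,f(*a).round(1))
# fit with known geometry
from scipy.optimize import least_squares
def res(p):
    R=Rot.from_euler('z',p[2]).as_matrix()[:2,:2]
    loc=lambda u,v,z: R.T@(f(u,v,z)[:2]-p[:2])
    r=[loc(u,v,50)[0] for u,v in((180,101),(345,107),(500,113),(640,118))]
    r+=[loc(u,v,50)[1] for u,v in((122,170),(116,250),(108,350),(104,410))]
    r+=[loc(648,447,8)[0]+115, loc(648,447,8)[1]+185,loc(400,438,8)[0]+115,loc(200,432,8)[0]+115,loc(103,418,50)[0]+115,loc(655,300,8)[1]+185]
    return r
s=least_squares(res,[600,500,0]);print(s.x.round(4),np.array(s.fun).round(1))
st=arm.read_state(); R=Rot.from_quat(st['ee_rot']); print(R.as_matrix().round(3), w2px('top',st['position']))
E
```

```text
corner [576.1 412.1  50. ]
longend [571.7 226.9  50. ]
shortend [461.5 415.2  50. ]
bedcorner [457.  228.9   8. ]
bedleft [460.4 415.7   8. ]
[ 5.758668e+02  4.120921e+02 -2.210000e-02] [-0.2 -0.1 -0.2 -0.1 -0.   0.1  0.5  0.4  0.3 -0.7  0.2 -0.4  0.6 -0.3]
[[-0.901 -0.433 -0.001]
 [-0.433  0.901  0.002]
 [ 0.     0.002 -1.   ]] [445.92300966 274.94828842]
```

```bash
cat > plan.py <<'E'
# python3 plan.py "w x y z th n; ..."  world targets -> rows; commanded pose kept in cmd.json (yaw-only tool-down)
import sys,json,os,numpy as np
p=json.load(open('cmd.json')) if os.path.exists('cmd.json') else [270.626,-563.348,231.312,.4484]
c,s=np.cos(p[3]),np.sin(p[3]); A=np.array([[-c,-s,0],[-s,c,0],[0,0,-1]])
r2=lambda v,q:round(float(round(v/q)*q),3)
for t in sys.argv[1].split(';'):
    w,x,y,z,th,n=map(float,t.split())
    d=[r2(v,.5) for v in A@(np.array([x,y,z])-p[:3])]; k=r2(-(th-p[3]),.005)
    print(int(n),'x',[w]+d+[0,0,k])
    end=list(np.array(p[:3])+A.T@np.array(d))+[p[3]-k]
json.dump(end,open('cmd.json','w'))
E
cat > st.py <<'E'
from h import *
s=arm.read_state();R=Rot.from_quat(s['ee_rot']).as_matrix()
print(s['clock'],s['position'].round(1),'th',np.arctan2(-R[0,1],R[1,1]).round(4),'F',s['contact_force'].round(1),'w',round(s['gripper_width'],1),'g',round(s['grasp_force'],1),s['joints'].round(2))
j=Rot.from_euler('z',-.0221).as_matrix()
print('jig frame TCP',(j.T@(s['position']-[575.9,412.1,8])).round(1))
E
python3 plan.py "74 502 -120 40 .2145 10"
```

```text
10 x [74.0, -400.5, 299.0, 191.5, 0, 0, 0.235]
```

Emit:
{"op": "servo_tool", "data": {
  "rows": [
    [[74, -400.5, 299, 191.5, 0, 0, 0.235], [74, -400.5, 299, 191.5, 0, 0, 0.235], [74, -400.5, 299, 191.5, 0, 0, 0.235], [74, -400.5, 299, 191.5, 0, 0, 0.235], [74, -400.5, 299, 191.5, 0, 0, 0.235], [74, -400.5, 299, 191.5, 0, 0, 0.235], [74, -400.5, 299, 191.5, 0, 0, 0.235], [74, -400.5, 299, 191.5, 0, 0, 0.235], [74, -400.5, 299, 191.5, 0, 0, 0.235], [74, -400.5, 299, 191.5, 0, 0, 0.235]]
  ]
}}

```text
clock: 1.35
position: [502.4, -118.5, 38.5]
ee_rot: [-0.108, 0.994, 0.0, -0.001]
contact_force: [0.1, -0.7, 0.8]
gripper_width: 74.4
grasp_force: 0.0
```

```bash
python3 st.py; python3 plan.py "74 502 -120 -4 .2145 3"
```

```text
1.35 [ 502.4 -118.5   38.5] th 0.2166 F [ 0.1 -0.7  0.8] w 74.4 g 0.0 [ 0.08  0.43 -0.49 -0.   -0.65 -1.44]
jig frame TCP [ -61.7 -532.1   30.5]
3 x [74.0, 0.0, 0.5, 44.0, 0, 0, 0.0]
```

Emit:
{"op": "servo_tool", "data": {
  "rows": [
    [[74, 0, 0, 22, 0, 0, 0], [74, 0, 0, 36, 0, 0, 0], [74, 0, 0, 44, 0, 0, 0], [74, 0, 0, 44, 0, 0, 0], [64, 0, 0, 44, 0, 0, 0], [60, 0, 0, 44, 0, 0, 0], [60, 0, 0, 44, 0, 0, 0], [60, 0, 0, 44, 0, 0, 0]]
  ]
}}

```text
clock: 2.35
position: [502.5, -120.8, -3.2]
ee_rot: [-0.106, 0.994, -0.0, 0.001]
contact_force: [-1.3, -2.8, 5.4]
gripper_width: 64.3
grasp_force: 65.7
```

```bash
python3 st.py
```

```text
2.35 [ 502.5 -120.8   -3.2] th 0.2129 F [-1.3 -2.8  5.4] w 64.3 g 65.7 [ 0.08  0.5  -0.52  0.   -0.54 -1.44]
jig frame TCP [ -61.6 -534.4  -11.2]
```

```bash
python3 plan.py "60 502 -120 86 .2145 3; 60 518.9 320.3 86 1.5487 9"
```

```text
3 x [60.0, 0.0, 0.0, -90.0, 0, 0, 0.0]
9 x [60.0, -110.0, 426.5, -90.0, 0, 0, -1.335]
```

Emit:
{"op": "servo_tool", "data": {
  "rows": [
    [[60, 0, 0, -30, 0, 0, 0], [60, 0, 0, -80, 0, 0, 0], [60, -10, 40, -90, 0, 0, -0.12], [60, -25, 95, -90, 0, 0, -0.3], [60, -40, 155, -90, 0, 0, -0.48], [60, -55, 215, -90, 0, 0, -0.67], [60, -70, 275, -90, 0, 0, -0.85], [60, -85, 335, -90, 0, 0, -1.04], [60, -98, 385, -90, 0, 0, -1.21], [60, -110, 426.5, -90, 0, 0, -1.335]]
  ]
}}

```text
clock: 3.6
position: [518.5, 321.7, 84.6]
ee_rot: [-0.701, 0.713, 0.0, -0.001]
contact_force: [0.1, 0.2, -4.7]
gripper_width: 64.0
grasp_force: 69.7
```

```bash
python3 st.py; python3 - <<'E'
from h import *
im=arm.get_image('scene')[:,:,::-1]; crop(im,240,100,420,235,4.4,'pics/s1.png')
E
python3 plan.py "60 518.9 320.3 5 1.5487 3"
```

```text
3.6 [518.5 321.7  84.6] th 1.5529 F [ 0.1  0.2 -4.7] w 64.0 g 69.7 [ 0.82  0.5  -0.21 -0.   -0.86 -0.84]
jig frame TCP [-55.4 -91.7  76.6]
3 x [60.0, 0.0, 0.0, 81.0, 0, 0, 0.0]
```

View pics/s1.png

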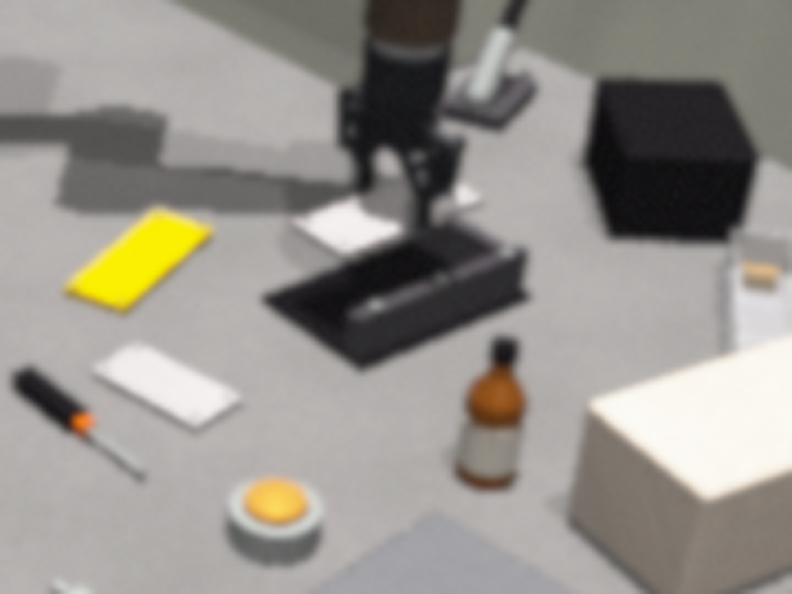

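The plate hangs level over the jig at about (390,215), clear of the fences. Next I lower it and release.

Emit:
{"op": "servo_tool", "data": {
  "rows": [
    [[60, 0, 0, 45, 0, 0, 0], [60, 0, 0, 72, 0, 0, 0], [60, 0, 0, 78, 0, 0, 0], [60, 0, 0, 81, 0, 0, 0], [60, 0, 0, 81, 0, 0, 0], [72, 0, 0, 81, 0, 0, 0], [72, 0, 0, 81, 0, 0, 0], [72, 0, 0, 71, 0, 0, 0], [72, 0, 0, 50, 0, 0, 0], [40, 0, 0, 40, 0, 0, 0]]
  ]
}}

```text
clock: 4.9
position: [520.5, 320.5, 48.0]
ee_rot: [-0.699, 0.715, -0.0, 0.002]
contact_force: [-0.0, -0.3, 0.4]
gripper_width: 55.5
grasp_force: 0.0
```

```bash
python3 st.py; cat > jp.py <<'E'
# jig-frame waypoints (x y, world z) "w jx jy z n;..." -> plan.py, tool across the fence
import sys,subprocess,numpy as np
o=[];a=-.0221
for t in sys.argv[1].split(';'):
    w,x,y,z,n=map(float,t.split()); o.append(f"{w} {575.9+np.cos(a)*x-np.sin(a)*y} {412.1+np.sin(a)*x+np.cos(a)*y} {z} 1.5487 {n}")
subprocess.run(['python3','plan.py',';'.join(o)])
E
python3 - <<'E'
import json;p=json.load(open('cmd.json'));p[2]+=41;json.dump(p,open('cmd.json','w'))
E
python3 jp.py "0 -113 -93 46 1;0 -113 -93 12 1;0 -98 -93 12 1; 0 -84 -93 12 1;0 -80 -93 12 1"
```

```text
4.9 [520.5 320.5  48. ] th 1.5482 F [-0.  -0.3  0.4] w 55.5 g 0.0 [ 0.82  0.54 -0.25  0.   -0.78 -0.84]
jig frame TCP [-53.4 -92.8  40. ]
1 x [0.0, 0.0, 58.0, 0.0, 0, 0, 0.0]
1 x [0.0, 0.0, 58.0, 34.0, 0, 0, 0.0]
1 x [0.0, 0.0, 43.0, 34.0, 0, 0, 0.0]
1 x [0.0, 0.0, 29.0, 34.0, 0, 0, 0.0]
1 x [0.0, 0.0, 25.0, 34.0, 0, 0, 0.0]
```

Emit:
{"op": "servo_tool", "data": {
  "rows": [
    [[0, 0, 40, 0, 0, 0, 0], [0, 0, 58, 0, 0, 0, 0], [0, 0, 58, 25, 0, 0, 0], [0, 0, 58, 34, 0, 0, 0], [0, 0, 50, 34, 0, 0, 0], [0, 0, 44, 34, 0, 0, 0], [0, 0, 38, 34, 0, 0, 0], [0, 0, 34, 34, 0, 0, 0], [0, 0, 30, 34, 0, 0, 0], [0, 0, 28, 34, 0, 0, 0]]
  ]
}}

```text
clock: 6.15
position: [491.5, 320.1, 11.9]
ee_rot: [-0.699, 0.715, 0.0, -0.0]
contact_force: [-3.1, -0.4, 2.6]
gripper_width: -0.4
grasp_force: 2.0
```

```bash
python3 st.py; python3 - <<'E'
from h import *
im=arm.get_image('top')[:,:,::-1]; crop(im,100,150,220,230,6.5,'pics/t1.png')
import json;p=json.load(open('cmd.json'));a=-.0221
p[0]-=3*np.cos(a);p[1]-=3*np.sin(a);json.dump(p,open('cmd.json','w')) 
E
```

```text
6.15 [491.5 320.1  11.9] th 1.5476 F [-3.1 -0.4  2.6] w -0.4 g 2.0 [ 0.85  0.56 -0.33 -0.   -0.68 -0.88]
jig frame TCP [-82.4 -93.9   3.9]
```

View pics/t1.png

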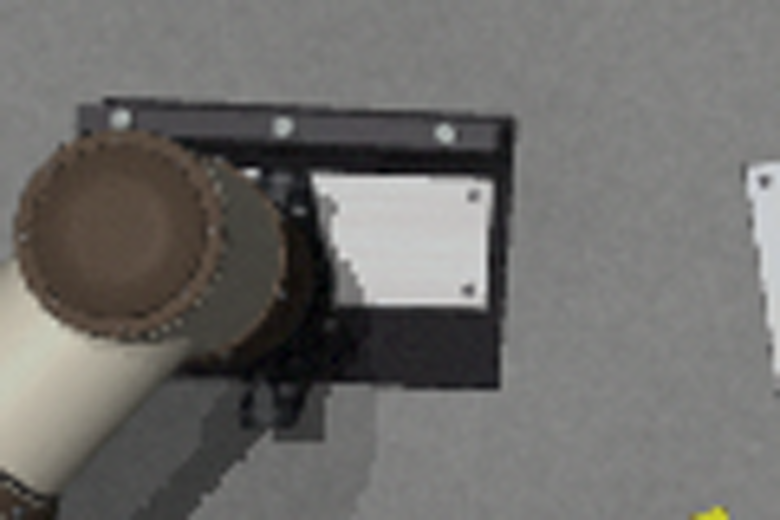

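The plate lies in the jig, squared up, with its right-hand corners near (490,180) and (485,305). I'll compute the gap left to the fence.

```bash
cat > loc.py <<'E'
from h import *
def jig(uv,z):
    return Rot.from_euler('z',.0221).apply(px2w('top',uv,z)-[575.9,412.1,8])
E
python3 - <<'E'
from loc import *
g=lambda u,v:(100+(u+.5)/6.5-.5,150+(v+.5)/6.5-.5)
for u,v in((493,181),(486,308),(320,175),(340,305),(400,177)): print(jig(g(u,v),18).round(1))
E
```

```text
[ -11.4 -177.9   10. ]
[ -75.7 -178.    10. ]
[-11.6 -90.6  10. ]
[ -77.  -104.7   10. ]
[ -11.1 -130.9   10. ]
```

Emit:
{"op": "servo_tool", "data": {
  "rows": [
    [[0, 0, -4, 0, 0, 0, 0], [0, 0, -8, 0, 0, 0, 0], [0, 0, -10, 0, 0, 0, 0], [0, 0, -11, 0, 0, 0, 0], [0, 0, -12, 0, 0, 0, 0], [0, 0, -12, 0, 0, 0, 0]]
  ]
}}

```text
clock: 6.95
position: [501.8, 320.3, 11.8]
ee_rot: [-0.699, 0.715, 0.001, -0.001]
contact_force: [-11.3, 3.6, 5.5]
gripper_width: -0.4
grasp_force: 5.4
```

```bash
python3 st.py
```

```text
6.95 [501.8 320.3  11.8] th 1.5475 F [-11.3   3.6   5.5] w -0.4 g 5.4 [ 0.84  0.57 -0.31 -0.   -0.69 -0.86]
jig frame TCP [-72.1 -93.4   3.8]
```

Emit:
{"op": "servo_tool", "data": {
  "rows": [
    [[0, 0, 5, 0, 0, 0, 0], [0, 0, 5, -25, 0, 0, 0], [0, 50, -15, -30, 0, 0, 0], [0, 104, -38, -30, 0, 0, 0], [0, 104, -38, -8, 0, 0, 0], [0, 104, -38, 0, 0, 0, 0], [0, 98, -38, 0, 0, 0, 0], [0, 94, -38, 0, 0, 0, 0], [0, 91, -38, 0, 0, 0, 0], [0, 90, -38, 0, 0, 0, 0]]
  ]
}}

```text
clock: 8.2
position: [539.4, 229.6, 12.0]
ee_rot: [-0.699, 0.715, -0.0, -0.0]
contact_force: [0.2, -1.3, -0.6]
gripper_width: 0.1
grasp_force: 1.1
```

```bash
python3 st.py
```

```text
8.2 [539.4 229.6  12. ] th 1.5486 F [ 0.2 -1.3 -0.6] w 0.1 g 1.1 [ 0.68  0.56 -0.34  0.   -0.68 -0.7 ]
jig frame TCP [ -32.5 -183.2    4. ]
```

Emit:
{"op": "servo_tool", "data": {
  "rows": [
    [[0, -1, 0, 0, 0, 0, 0], [0, -2, 0, 0, 0, 0, 0], [0, -3, 0, 0, 0, 0, 0], [0, -3, 0, 0, 0, 0, 0]]
  ]
}}

```text
clock: 8.7
position: [539.5, 231.5, 12.0]
ee_rot: [-0.699, 0.715, -0.0, -0.001]
contact_force: [-0.2, -4.5, 2.0]
gripper_width: 0.4
grasp_force: 2.5
```

```bash
python3 st.py
```

```text
8.7 [539.5 231.5  12. ] th 1.5476 F [-0.2 -4.5  2. ] w 0.4 g 2.5 [ 0.68  0.56 -0.33  0.   -0.68 -0.7 ]
jig frame TCP [ -32.4 -181.4    4. ]
```

Emit:
{"op": "servo_tool", "data": {
  "rows": [
    [[0, -1, 0, 0, 0, 0, 0], [0, -1.5, 0, 0, 0, 0, 0], [0, -1.5, 0, 0, 0, 0, 0]]
  ]
}}

```text
clock: 9.07
position: [539.4, 231.6, 12.0]
ee_rot: [-0.699, 0.715, -0.0, -0.002]
contact_force: [1.9, -8.8, 2.9]
gripper_width: 0.1
grasp_force: 4.5
```

```bash
python3 st.py
```

```text
9.075 [539.4 231.6  12. ] th 1.5473 F [ 1.9 -8.8  2.9] w 0.1 g 4.5 [ 0.68  0.56 -0.33  0.   -0.68 -0.71]
jig frame TCP [ -32.5 -181.3    4. ]
```

```bash
cat > setj.py <<'E'
import sys,json,numpy as np
x,y,z=map(float,sys.argv[1:4]);a=-.0221
json.dump([575.9+np.cos(a)*x-np.sin(a)*y,412.1+np.sin(a)*x+np.cos(a)*y,z,1.5487],open('cmd.json','w'))
E
python3 setj.py -33 -178.5 12; python3 plan.py "70 508 -274 46 -0.016 9"
```

```text
9 x [70.0, 509.0, 19.5, -34.0, 0, 0, 1.565]
```

Emit:
{"op": "servo_tool", "data": {
  "rows": [
    [[40, 4, 0, -40, 0, 0, 0], [70, 509, 19.5, -44, 0, 0, 1.565], [70, 509, 19.5, -44, 0, 0, 1.565], [70, 509, 19.5, -44, 0, 0, 1.565], [70, 509, 19.5, -44, 0, 0, 1.565], [70, 509, 19.5, -44, 0, 0, 1.565], [70, 509, 19.5, -44, 0, 0, 1.565], [70, 509, 19.5, -44, 0, 0, 1.565], [70, 509, 19.5, -44, 0, 0, 1.565], [70, 509, 19.5, -34, 0, 0, 1.565]]
  ]
}}

```text
clock: 10.32
position: [509.9, -278.6, 46.6]
ee_rot: [0.013, 1.0, -0.001, 0.003]
contact_force: [0.4, 0.6, -0.6]
gripper_width: 70.0
grasp_force: 0.0
```

```bash
python3 st.py; python3 - <<'E'
from loc import *
im=arm.get_image('top')[:,:,::-1]; crop(im,105,160,190,215,9,'pics/t2.png')
g=cv2.resize(im,None,fx=4,fy=4,interpolation=cv2.INTER_CUBIC).astype(int)
m=((g.min(2)>120)&(g.max(2)-g.min(2)<30)).astype(np.uint8)
m=m[640:860,460:740];cs,_=cv2.findContours(m,cv2.RETR_EXTERNAL,cv2.CHAIN_APPROX_NONE)
for c in cs:
    if cv2.contourArea(c)<3000: continue
    for q in cv2.boxPoints(cv2.minAreaRect(c)): print(jig(((q[0]+460.5)/4-.5,(q[1]+640.5)/4-.5),18).round(1))
E
python3 plan.py "70 508 -274 -3 -0.016 1"
```

```text
10.325 [ 509.9 -278.6   46.6] th -0.0254 F [ 0.4  0.6 -0.6] w 70.0 g 0.0 [-0.22  0.5  -0.33  0.   -0.73 -1.37]
jig frame TCP [ -50.7 -692.    38.6]
[-65.4   0.9  10. ]
[-0.2  2.5 10. ]
[  -1.7 -168.7   10. ]
[ -66.8 -169.5   10. ]
[40.1 25.2 10. ]
[  48.7 -204.    10. ]
[-131.2 -213.8   10. ]
[-139.7   12.6   10. ]
1 x [70.0, 0.0, 0.0, 49.0, 0, 0, 0.0]
```

View pics/t2.png

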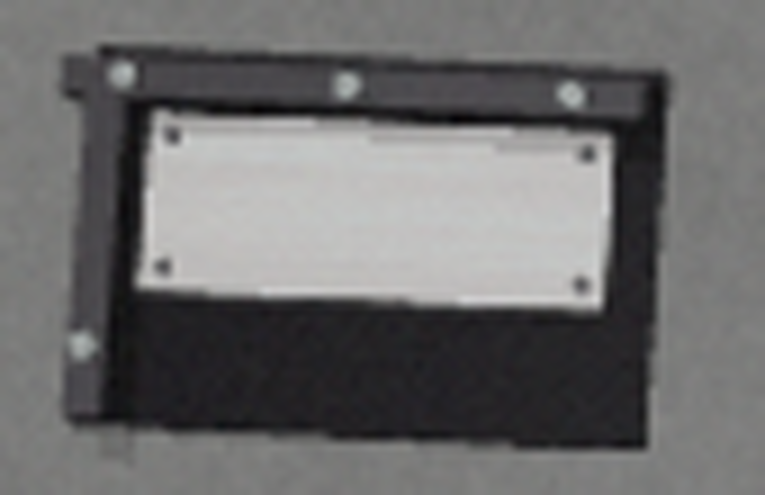

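The long plate sits flush against both fences, with corners at (150,110), (613,132), (603,310) and (137,290). Next I grasp the mid plate.

Emit:
{"op": "servo_tool", "data": {
  "rows": [
    [[74, 0, 0, 0, 0, 0, 0], [74, 0, 0, 15, 0, 0, 0]]
  ]
}}

```text
clock: 10.62
position: [510.4, -274.1, 31.9]
ee_rot: [0.007, 1.0, -0.001, 0.002]
contact_force: [0.4, 0.1, 0.2]
gripper_width: 74.2
grasp_force: 0.0
```

Emit:
{"op": "servo_tool", "data": {
  "rows": [
    [[72, 0, 0, 20, 0, 0, 0], [72, 0, 0, 30, 0, 0, 0], [72, 0, 0, 34, 0, 0, 0], [72, 0, 0, 34, 0, 0, 0], [56, 0, 0, 34, 0, 0, 0], [56, 0, 0, 34, 0, 0, 0], [56, 0, 0, 34, 0, 0, 0], [56, 0, 0, 34, 0, 0, 0]]
  ]
}}

```text
clock: 11.62
position: [509.3, -274.9, -2.1]
ee_rot: [0.008, 1.0, -0.0, 0.001]
contact_force: [-0.3, 1.7, 6.9]
gripper_width: 60.2
grasp_force: 65.5
```

```bash
python3 st.py; python3 - <<'E'
import numpy as np
a=-.0221;x,y=-53,-82
print(575.9+np.cos(a)*x-np.sin(a)*y,412.1+np.sin(a)*x+np.cos(a)*y)
E
python3 plan.py "56 521.1 331.3 107 1.5487 1"
```

```text
11.625 [ 509.3 -274.9   -2.1] th -0.0167 F [-0.3  1.7  6.9] w 60.2 g 65.5 [-0.22  0.57 -0.37  0.   -0.63 -1.37]
jig frame TCP [ -51.4 -688.3  -10.1]
521.1008898507212 331.29122865154307
1 x [56.0, -3.0, 605.5, -110.0, 0, 0, -1.565]
```

Emit:
{"op": "servo_tool", "data": {
  "rows": [
    [[56, 0, 0, -30, 0, 0, 0], [56, 0, 0, -80, 0, 0, 0], [56, 0, 40, -110, 0, 0, -0.1], [56, 0, 95, -110, 0, 0, -0.25], [56, 0, 152, -110, 0, 0, -0.4], [56, 0, 210, -110, 0, 0, -0.54], [56, -1, 268, -110, 0, 0, -0.69], [56, -1, 326, -110, 0, 0, -0.84], [56, -2, 384, -110, 0, 0, -0.99], [56, -2, 442, -110, 0, 0, -1.14]]
  ]
}}

```text
clock: 12.88
position: [517.4, 168.9, 106.4]
ee_rot: [-0.534, 0.845, 0.0, -0.0]
contact_force: [0.5, 0.4, -1.9]
gripper_width: 60.1
grasp_force: 65.7
```

```bash
python3 st.py; cp cmd.json end.json; python3 - <<'E'
import json,numpy as np
p=[508,-274,-3,-.016]  # approx; exact: invert the commanded end
e=json.load(open('end.json')); th0=e[3]-1.565
c,s=np.cos(th0),np.sin(th0);A=np.array([[-c,-s,0],[-s,c,0],[0,0,-1]])
b=np.array(e[:3])-A.T@np.array([-3,605.5,-110]); n=b+A.T@np.array([-2,442,-110])
json.dump(list(n)+[th0+1.14],open('cmd.json','w'));print(b,n)
E
python3 plan.py "56 521.1 331.3 70 1.5487 1;56 521.1 331.3 16 1.5487 1"
```

```text
12.875 [517.4 168.9 106.4] th 1.1274 F [ 0.5  0.4 -1.9] w 60.1 g 65.7 [ 0.61  0.38 -0.36 -0.   -0.84 -1.06]
jig frame TCP [ -53.1 -244.5   98.4]
[ 508.22217463 -274.07207326   -3.        ] [517.42618992 167.83661199 107.        ]
1 x [56.0, -149.0, 67.5, 37.0, 0, 0, -0.425]
1 x [56.0, -149.0, 67.5, 91.0, 0, 0, -0.425]
```

Emit:
{"op": "servo_tool", "data": {
  "rows": [
    [[56, -55, 25, 0, 0, 0, -0.15], [56, -105, 47, 0, 0, 0, -0.3], [56, -149, 67.5, 10, 0, 0, -0.425], [56, -149, 67.5, 45, 0, 0, -0.425], [56, -149, 67.5, 80, 0, 0, -0.425], [56, -149, 67.5, 88, 0, 0, -0.425], [56, -149, 67.5, 91, 0, 0, -0.425], [56, -149, 67.5, 91, 0, 0, -0.425]]
  ]
}}

```text
clock: 13.88
position: [522.4, 331.1, 16.7]
ee_rot: [-0.699, 0.715, -0.0, 0.001]
contact_force: [-0.2, 0.3, -1.9]
gripper_width: 59.8
grasp_force: 65.7
```

```bash
python3 st.py
```

```text
13.875 [522.4 331.1  16.7] th 1.5476 F [-0.2  0.3 -1.9] w 59.8 g 65.7 [ 0.83  0.59 -0.25  0.   -0.73 -0.85]
jig frame TCP [-51.6 -82.2   8.7]
```

Emit:
{"op": "servo_tool", "data": {
  "rows": [
    [[56, 0, 0, 1, 0, 0, 0], [56, 0, 0, 1, 0, 0, 0], [68, 0, 0, 1, 0, 0, 0], [68, 0, 0, 1, 0, 0, 0], [68, 0, 0, -10, 0, 0, 0], [50, 0, 0, -40, 0, 0, 0], [0, 0, 20, -40, 0, 0, 0], [0, 0, 47, -40, 0, 0, 0], [0, 0, 50, -40, 0, 0, 0], [0, 0, 50, -25, 0, 0, 0]]
  ]
}}

```text
clock: 15.12
position: [473.0, 333.2, 42.1]
ee_rot: [-0.699, 0.715, 0.0, 0.002]
contact_force: [0.4, 0.3, -0.2]
gripper_width: 0.3
grasp_force: 0.0
```

```bash
python3 st.py
```

```text
15.125 [473.  333.2  42.1] th 1.5487 F [ 0.4  0.3 -0.2] w 0.3 g 0.0 [ 0.89  0.51 -0.34  0.   -0.72 -0.92]
jig frame TCP [-101.1  -81.1   34.1]
```

Emit:
{"op": "servo_tool", "data": {
  "rows": [
    [[0, 0, 0, 12, 0, 0, 0], [0, 0, 0, 19, 0, 0, 0], [0, 0, -8, 19, 0, 0, 0], [0, 0, -14, 19, 0, 0, 0], [0, 0, -19, 19, 0, 0, 0], [0, 0, -24, 19, 0, 0, 0], [0, 0, -28, 19, 0, 0, 0], [0, 0, -31, 19, 0, 0, 0], [0, 0, -33, 19, 0, 0, 0], [0, 0, -33, 19, 0, 0, 0]]
  ]
}}

```text
clock: 16.38
position: [505.0, 331.2, 21.8]
ee_rot: [-0.699, 0.715, -0.0, 0.0]
contact_force: [0.6, 0.4, 0.7]
gripper_width: 0.4
grasp_force: 0.1
```

```bash
python3 st.py
```

```text
16.375 [505.  331.2  21.8] th 1.5479 F [0.6 0.4 0.7] w 0.4 g 0.1 [ 0.85  0.57 -0.28  0.   -0.72 -0.87]
jig frame TCP [-69.1 -82.5  13.8]
```

```bash
python3 - <<'E'
from loc import *
im=arm.get_image('top')[:,:,::-1]; crop(im,105,160,190,215,9,'pics/t3.png')
E
```

```text
(no output)
```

View pics/t3.png

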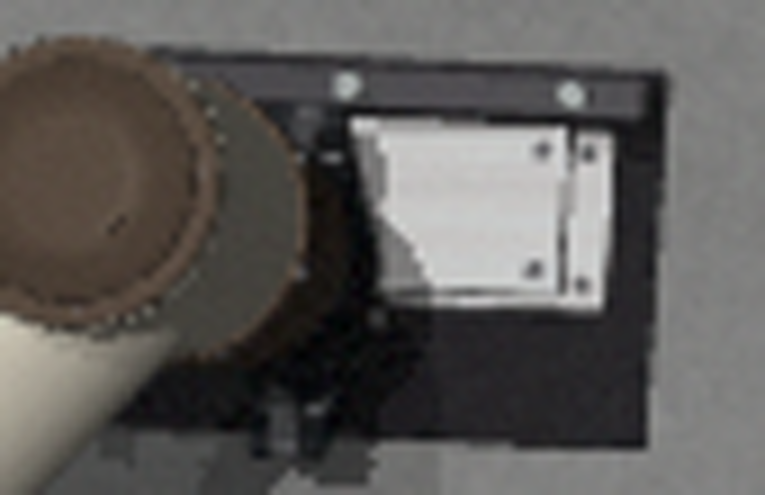

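The mid plate, right edge at about x=568 and near edge at y=290, lies almost against the long fence on the long plate. I'll push on until the force rises.

Emit:
{"op": "servo_tool", "data": {
  "rows": [
    [[0, 0, -1, 0, 0, 0, 0], [0, 0, -2, 0, 0, 0, 0], [0, 0, -3, 0, 0, 0, 0], [0, 0, -3, 0, 0, 0, 0]]
  ]
}}

```text
clock: 16.92
position: [506.0, 331.2, 21.7]
ee_rot: [-0.699, 0.715, 0.001, -0.001]
contact_force: [-8.0, 2.9, 4.3]
gripper_width: 0.1
grasp_force: 3.9
```

```bash
python3 st.py;  python3 - <<'E'
from loc import *
g=lambda u,v:(105+(u+.5)/9-.5,160+(v+.5)/9-.5)
for u,v in((450,122),(570,130),(562,293),(450,288)): print(jig(g(u,v),28).round(1))
E
```

```text
16.925 [506.  331.2  21.7] th 1.5476 F [-8.   2.9  4.3] w 0.1 g 3.9 [ 0.85  0.57 -0.28 -0.   -0.73 -0.87]
jig frame TCP [-68.1 -82.4  13.7]
[  -1.1 -110.9   20. ]
[  -2.4 -154.5   20. ]
[ -61.7 -155.1   20. ]
[ -61.4 -114.6   20. ]
```

Emit:
{"op": "servo_tool", "data": {
  "rows": [
    [[0, 0, 5, 0, 0, 0, 0], [0, 0, 5, -25, 0, 0, 0], [0, 50, -15, -30, 0, 0, 0], [0, 94, -36, -30, 0, 0, 0], [0, 94, -36, -8, 0, 0, 0], [0, 94, -36, 0, 0, 0, 0], [0, 88, -36, 0, 0, 0, 0], [0, 83, -36, 0, 0, 0, 0], [0, 79, -36, 0, 0, 0, 0], [0, 76, -36, 0, 0, 0, 0]]
  ]
}}

```text
clock: 18.18
position: [542.0, 254.8, 22.3]
ee_rot: [-0.699, 0.715, -0.0, 0.0]
contact_force: [-0.5, -2.7, 0.9]
gripper_width: 0.3
grasp_force: 0.9
```

Emit:
{"op": "servo_tool", "data": {
  "rows": [
    [[0, -1, 0, 0, 0, 0, 0], [0, -2, 0, 0, 0, 0, 0], [0, -3, 0, 0, 0, 0, 0], [0, -3, 0, 0, 0, 0, 0]]
  ]
}}

```text
clock: 18.68
position: [542.0, 256.4, 22.0]
ee_rot: [-0.699, 0.715, -0.0, -0.001]
contact_force: [0.9, -5.2, 2.9]
gripper_width: -0.4
grasp_force: 2.5
```

```bash
python3 st.py
```

```text
18.675 [542.  256.4  22. ] th 1.5475 F [ 0.9 -5.2  2.9] w -0.4 g 2.5 [ 0.71  0.56 -0.29  0.   -0.72 -0.74]
jig frame TCP [ -30.5 -156.4   14. ]
```

```bash
python3 setj.py -31 -155 22; python3 plan.py "68 516.8 70.3 46 0.169 1"
```

```text
1 x [68.0, 188.0, 20.5, -24.0, 0, 0, 1.38]
```

Emit:
{"op": "servo_tool", "data": {
  "rows": [
    [[0, -1.5, 0, 0, 0, 0, 0], [0, 3, 0, 0, 0, 0, 0], [68, 6, 0, -38, 0, 0, 0.1], [68, 188, 20.5, -38, 0, 0, 1.38], [68, 188, 20.5, -38, 0, 0, 1.38], [68, 188, 20.5, -38, 0, 0, 1.38], [68, 188, 20.5, -38, 0, 0, 1.38], [68, 188, 20.5, -38, 0, 0, 1.38], [68, 188, 20.5, -24, 0, 0, 1.38], [68, 188, 20.5, -24, 0, 0, 1.38]]
  ]
}}

```text
clock: 19.92
position: [517.1, 70.3, 44.9]
ee_rot: [-0.081, 0.997, 0.0, -0.0]
contact_force: [-0.0, -0.6, 0.1]
gripper_width: 68.0
grasp_force: 0.0
```

Emit:
{"op": "servo_tool", "data": {
  "rows": [
    [[68, 0, 0, 0, 0, 0, 0]]
  ]
}}

```text
clock: 20.05
position: [517.7, 70.4, 45.7]
ee_rot: [-0.085, 0.996, 0.0, 0.001]
contact_force: [-0.0, -0.2, -0.2]
gripper_width: 68.4
grasp_force: 0.0
```

```bash
python3 st.py; python3 - <<'E'
from loc import *
im=arm.get_image('top')[:,:,::-1]; crop(im,105,160,190,215,9,'pics/t4.png')
E
python3 plan.py "68 516.8 70.3 -2.5 0.169 1"
```

```text
20.05 [517.7  70.4  45.7] th 0.1698 F [-0.  -0.2 -0.2] w 68.4 g 0.0 [ 0.45  0.43 -0.47 -0.   -0.67 -1.85]
jig frame TCP [ -50.7 -342.9   37.7]
1 x [68.0, 0.0, 0.0, 48.5, 0, 0, 0.0]
```

View pics/t4.png

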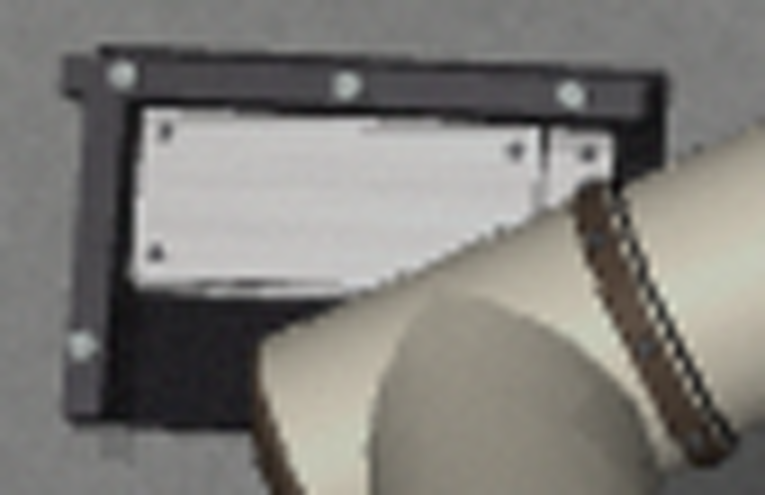

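The mid plate is flush at both fences (left end at x=140, right end at x=540). Now I grasp the short plate.

Emit:
{"op": "servo_tool", "data": {
  "rows": [
    [[68, 0, 0, 25, 0, 0, 0], [68, 0, 0, 40, 0, 0, 0], [68, 0, 0, 48, 0, 0, 0], [68, 0, 0, 48, 0, 0, 0], [52, 0, 0, 48, 0, 0, 0], [52, 0, 0, 48, 0, 0, 0], [52, 0, 0, 48, 0, 0, 0], [52, 0, 0, 48, 0, 0, 0]]
  ]
}}

```text
clock: 21.1
position: [517.8, 70.0, -1.3]
ee_rot: [-0.084, 0.996, 0.0, 0.001]
contact_force: [-1.0, 0.5, 7.1]
gripper_width: 56.0
grasp_force: 64.5
```

```bash
python3 st.py; python3 - <<'E'
import json,numpy as np
p=json.load(open('cmd.json'));p[2]=-2;json.dump(p,open('cmd.json','w'))
a=-.0221;x,y=-51,-70
print(p,575.9+np.cos(a)*x-np.sin(a)*y,412.1+np.sin(a)*x+np.cos(a)*y)
E
python3 plan.py "52 523.4 343.2 27 1.5487 1"
```

```text
21.1 [517.8  70.   -1.3] th 0.1683 F [-1.   0.5  7.1] w 56.0 g 64.5 [ 0.45  0.51 -0.51  0.   -0.55 -1.85]
jig frame TCP [ -50.5 -343.3   -9.3]
[516.833581809701, 70.3217257195731, -2, 0.16870000000000007] 523.3655798734046 343.24410190867906
1 x [52.0, -52.5, 268.0, -29.0, 0, 0, -1.38]
```

Emit:
{"op": "servo_tool", "data": {
  "rows": [
    [[52, 0, 0, -30, 0, 0, 0], [52, 0, 0, -85, 0, 0, 0], [52, -6, 30, -110, 0, 0, -0.15], [52, -13, 65, -110, 0, 0, -0.32], [52, -20, 100, -110, 0, 0, -0.5], [52, -27, 136, -110, 0, 0, -0.68], [52, -34, 172, -110, 0, 0, -0.86], [52, -41, 208, -110, 0, 0, -1.04], [52, -47, 240, -110, 0, 0, -1.22], [52, -52.5, 268, -105, 0, 0, -1.38]]
  ]
}}

```text
clock: 22.35
position: [523.9, 344.0, 102.3]
ee_rot: [-0.701, 0.713, 0.0, -0.0]
contact_force: [0.3, -0.1, -1.9]
gripper_width: 55.7
grasp_force: 64.7
```

Emit:
{"op": "servo_tool", "data": {
  "rows": [
    [[52, 0, 0, 20, 0, 0, 0], [52, 0, 0, 60, 0, 0, 0], [52, 0, 0, 72, 0, 0, 0], [52, 0, 0, 76, 0, 0, 0], [52, 0, 0, 77, 0, 0, 0], [52, 0, 0, 77, 0, 0, 0]]
  ]
}}

```text
clock: 23.1
position: [524.9, 343.3, 26.8]
ee_rot: [-0.699, 0.715, 0.0, 0.001]
contact_force: [0.1, -0.4, -2.1]
gripper_width: 55.8
grasp_force: 64.8
```

```bash
python3 st.py
```

```text
23.1 [524.9 343.3  26.8] th 1.5478 F [ 0.1 -0.4 -2.1] w 55.8 g 64.8 [ 0.84  0.59 -0.22  0.   -0.76 -0.86]
jig frame TCP [-49.4 -69.9  18.8]
```

Emit:
{"op": "servo_tool", "data": {
  "rows": [
    [[52, 0, 0, 1, 0, 0, 0], [52, 0, 0, 1, 0, 0, 0], [64, 0, 0, 1, 0, 0, 0], [64, 0, 0, 1, 0, 0, 0], [64, 0, 0, -10, 0, 0, 0], [50, 0, 0, -40, 0, 0, 0], [0, 0, 20, -40, 0, 0, 0], [0, 0, 47, -40, 0, 0, 0], [0, 0, 49, -40, 0, 0, 0], [0, 0, 49, -25, 0, 0, 0]]
  ]
}}

```text
clock: 24.35
position: [476.6, 345.2, 52.1]
ee_rot: [-0.699, 0.715, 0.0, 0.002]
contact_force: [-0.1, 0.2, 0.7]
gripper_width: -0.4
grasp_force: 0.0
```

Emit:
{"op": "servo_tool", "data": {
  "rows": [
    [[0, 0, 0, 12, 0, 0, 0], [0, 0, 0, 19, 0, 0, 0], [0, 0, -8, 19, 0, 0, 0], [0, 0, -14, 19, 0, 0, 0], [0, 0, -19, 19, 0, 0, 0], [0, 0, -24, 19, 0, 0, 0], [0, 0, -28, 19, 0, 0, 0], [0, 0, -31, 19, 0, 0, 0], [0, 0, -34, 19, 0, 0, 0], [0, 0, -34, 19, 0, 0, 0]]
  ]
}}

```text
clock: 25.6
position: [509.7, 343.2, 31.8]
ee_rot: [-0.699, 0.715, -0.0, 0.0]
contact_force: [0.1, -0.4, 0.2]
gripper_width: -0.1
grasp_force: 0.0
```

```bash
python3 st.py
```

```text
25.6 [509.7 343.2  31.8] th 1.5477 F [ 0.1 -0.4  0.2] w -0.1 g 0.0 [ 0.86  0.57 -0.25  0.   -0.75 -0.88]
jig frame TCP [-64.7 -70.3  23.8]
```

Emit:
{"op": "servo_tool", "data": {
  "rows": [
    [[0, 0, -1, 0, 0, 0, 0], [0, 0, -2, 0, 0, 0, 0], [0, 0, -3, 0, 0, 0, 0], [0, 0, -3, 0, 0, 0, 0]]
  ]
}}

```text
clock: 26.1
position: [510.4, 343.2, 31.7]
ee_rot: [-0.699, 0.715, 0.001, -0.001]
contact_force: [-9.0, 2.6, 3.7]
gripper_width: 0.0
grasp_force: 4.1
```

```bash
python3 st.py
```

```text
26.1 [510.4 343.2  31.7] th 1.5477 F [-9.   2.6  3.7] w 0.0 g 4.1 [ 0.85  0.57 -0.24 -0.   -0.76 -0.88]
jig frame TCP [-64.  -70.3  23.7]
```

Emit:
{"op": "servo_tool", "data": {
  "rows": [
    [[0, 0, 5, 0, 0, 0, 0], [0, 0, 5, -25, 0, 0, 0], [0, 45, -15, -30, 0, 0, 0], [0, 82, -34, -30, 0, 0, 0], [0, 82, -34, -8, 0, 0, 0], [0, 82, -34, 0, 0, 0, 0], [0, 76, -34, 0, 0, 0, 0], [0, 71, -34, 0, 0, 0, 0], [0, 67, -34, 0, 0, 0, 0], [0, 63, -34, 0, 0, 0, 0]]
  ]
}}

```text
clock: 27.35
position: [544.8, 279.7, 32.3]
ee_rot: [-0.699, 0.715, -0.0, 0.0]
contact_force: [0.4, -1.9, 1.4]
gripper_width: 0.0
grasp_force: 0.9
```

Emit:
{"op": "servo_tool", "data": {
  "rows": [
    [[0, -1, 0, 0, 0, 0, 0], [0, -2, 0, 0, 0, 0, 0], [0, -3, 0, 0, 0, 0, 0], [0, -3, 0, 0, 0, 0, 0]]
  ]
}}

```text
clock: 27.85
position: [544.8, 281.3, 32.0]
ee_rot: [-0.699, 0.715, -0.0, -0.001]
contact_force: [1.0, -4.7, 3.7]
gripper_width: -0.1
grasp_force: 2.6
```

```bash
python3 st.py
```

```text
27.85 [544.8 281.3  32. ] th 1.5475 F [ 1.  -4.7  3.7] w -0.1 g 2.6 [ 0.74  0.57 -0.25  0.   -0.76 -0.76]
jig frame TCP [ -28.2 -131.5   24. ]
```

Emit:
{"op": "servo_tool", "data": {
  "rows": [
    [[0, -1.5, 0, 0, 0, 0, 0], [0, -1.5, 0, 0, 0, 0, 0], [0, 3, 0, 0, 0, 0, 0], [0, 6, 0, -40, 0, 0, 0], [0, 60, 0, -100, 0, 0, 0], [0, 120, 0, -140, 0, 0, 0], [0, 180, 0, -140, 0, 0, 0], [0, 240, 0, -140, 0, 0, 0], [0, 300, 0, -140, 0, 0, 0], [0, 300, 0, -140, 0, 0, 0]]
  ]
}}

```text
clock: 29.1
position: [537.9, -19.9, 171.9]
ee_rot: [-0.698, 0.716, -0.0, 0.001]
contact_force: [0.3, 0.1, 0.2]
gripper_width: 0.3
grasp_force: 0.0
```

```bash
python3 - <<'E'
from loc import *
im=arm.get_image('top')[:,:,::-1]; sc=arm.get_image('scene')[:,:,::-1]
cv2.imwrite('pics/sc5.png',sc)
a=cv2.resize(im[160:215,105:190],None,fx=7,fy=7,interpolation=cv2.INTER_CUBIC)
b=cv2.resize(sc[135:190,290:375],None,fx=2.4,fy=2.4,interpolation=cv2.INTER_CUBIC)
o=np.zeros((a.shape[0],a.shape[1]+b.shape[1],3),np.uint8);o[:,:a.shape[1]]=a;o[:b.shape[0],a.shape[1]:]=b
cv2.imwrite('pics/f.png',o);print(o.shape)
E
```

```text
(385, 799, 3)
```

View pics/f.png

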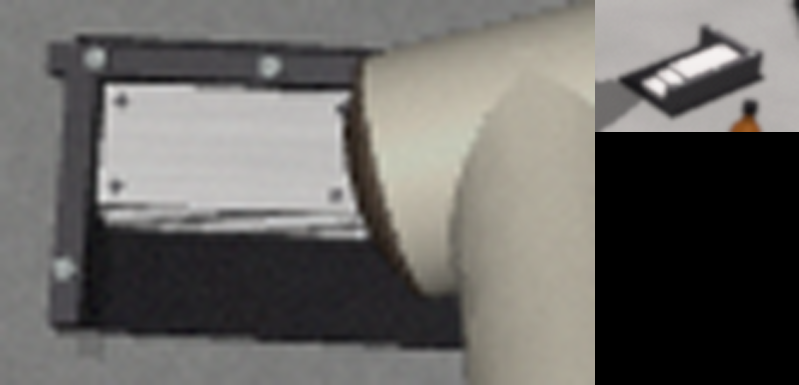

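Short on mid on long, all against the short fence near x=100. The near edges at (100–370, 205–240) don't look quite parallel, so I'll square each plate again with a gentle push before handing in.

Emit:
{"op": "servo_tool", "data": {
  "rows": [
    [[0, -60, 12, 0, 0, 0, 0], [0, -120, 24, 0, 0, 0, 0], [0, -180, 36, 0, 0, 0, 0], [0, -240, 50, 0, 0, 0, 0], [0, -300, 66, 20, 0, 0, 0], [0, -345, 66, 70, 0, 0, 0], [0, -345, 66, 130, 0, 0, 0], [0, -345, 66, 155, 0, 0, 0], [0, -345, 66, 160, 0, 0, 0], [0, -345, 60, 160, 0, 0, 0]]
  ]
}}

```text
clock: 30.45
position: [486.1, 330.1, 12.5]
ee_rot: [-0.7, 0.715, -0.0, 0.001]
contact_force: [-0.2, 0.0, -0.2]
gripper_width: -0.1
grasp_force: 0.0
```

Emit:
{"op": "servo_tool", "data": {
  "rows": [
    [[0, 0, -6, 0, 0, 0, 0], [0, 0, -12, 0, 0, 0, 0], [0, 0, -16, 0, 0, 0, 0], [0, 0, -18, 0, 0, 0, 0], [0, 0, -19, 0, 0, 0, 0], [0, 0, -19, 0, 0, 0, 0]]
  ]
}}

```text
clock: 31.2
position: [499.2, 328.6, 13.2]
ee_rot: [-0.699, 0.715, 0.002, -0.004]
contact_force: [-23.6, 6.7, 14.8]
gripper_width: -0.0
grasp_force: 12.3
```

```bash
python3 st.py
```

```text
31.2 [499.2 328.6  13.2] th 1.5472 F [-23.6   6.7  14.8] w -0.0 g 12.3 [ 0.85  0.58 -0.29 -0.01 -0.71 -0.87]
jig frame TCP [-74.8 -85.2   5.2]
```

Emit:
{"op": "servo_tool", "data": {
  "rows": [
    [[0, 0, 6, 0, 0, 0, 0], [0, 0, 20, 0, 0, 0, 0], [0, 30, 45, -40, 0, 0, 0], [0, 80, 45, -100, 0, 0, 0], [0, 140, 45, -150, 0, 0, 0], [0, 200, 45, -180, 0, 0, 0], [0, 260, 45, -200, 0, 0, 0], [0, 320, 45, -200, 0, 0, 0], [0, 380, 45, -200, 0, 0, 0], [0, 430, 45, -200, 0, 0, 0]]
  ]
}}

```text
clock: 32.45
position: [450.0, -87.3, 212.4]
ee_rot: [-0.699, 0.715, -0.001, 0.001]
contact_force: [1.2, -0.3, -0.0]
gripper_width: 0.5
grasp_force: 0.0
```

```bash
python3 - <<'E'
from loc import *
im=arm.get_image('top'); cv2.imwrite('pics/t6.png',im[:,:,::-1])
g=cv2.cvtColor(im,cv2.COLOR_RGB2GRAY).astype(np.float32)
# intensity profiles along jig x at several jig y, at plate-top heights
for y in (-10,-35,-60,-85,-110,-130,-140,-155,-165):
    xs=np.arange(6,-80,-2.); P=[w2px('top',Rot.from_euler('z',-.0221).apply([x,y,10])+[575.9,412.1,8]) for x in xs]
    v=cv2.remap(g,np.float32([p[0] for p in P]).reshape(1,-1),np.float32([p[1] for p in P]).reshape(1,-1),cv2.INTER_CUBIC)[0]
    print(y,' '.join(f'{int(q)}' for q in v[[0,1,2,3,4,5,6]]),'|',' '.join(f'{x:.0f}:{int(q)}' for x,q in zip(xs,v) if x<-50))
E
```

```text
-10 55 35 102 187 195 191 187 | -52:202 -54:144 -56:91 -58:126 -60:164 -62:166 -64:124 -66:65 -68:42 -70:28 -72:29 -74:30 -76:33 -78:34
-35 41 53 133 186 186 186 183 | -52:188 -54:159 -56:156 -58:171 -60:116 -62:85 -64:143 -66:124 -68:55 -70:35 -72:32 -74:31 -76:30 -78:30
-60 44 72 125 164 186 187 187 | -52:190 -54:186 -56:161 -58:129 -60:110 -62:140 -64:163 -66:97 -68:39 -70:36 -72:31 -74:32 -76:32 -78:32
-85 71 45 75 145 178 187 187 | -52:196 -54:159 -56:96 -58:116 -60:163 -62:169 -64:142 -66:96 -68:56 -70:34 -72:34 -74:35 -76:35 -78:35
-110 51 35 102 173 179 182 174 | -52:186 -54:155 -56:147 -58:188 -60:162 -62:112 -64:148 -66:141 -68:67 -70:34 -72:35 -74:34 -76:34 -78:36
-130 61 46 39 94 160 172 160 | -52:153 -54:159 -56:184 -58:196 -60:120 -62:103 -64:183 -66:144 -68:53 -70:36 -72:35 -74:38 -76:34 -78:31
-140 70 46 31 95 169 186 196 | -52:183 -54:184 -56:192 -58:181 -60:139 -62:138 -64:165 -66:110 -68:47 -70:39 -72:34 -74:36 -76:37 -78:38
-155 90 42 26 52 107 156 164 | -52:196 -54:191 -56:181 -58:181 -60:190 -62:202 -64:180 -66:114 -68:54 -70:32 -72:31 -74:39 -76:39 -78:37
-165 74 40 26 50 113 169 168 | -52:203 -54:202 -56:194 -58:190 -60:194 -62:210 -64:186 -66:127 -68:66 -70:34 -72:32 -74:35 -76:36 -78:36
```

```bash
python3 -c "
from bench import arm
print(arm.job_done())"
```

```text
the job is handed in; nothing more can be done
None
```

The three plates are stacked in the jig, longest at the bottom and shortest on top, each pushed against both fences. I handed the job in at about 32 s; the hand-in gave no verdict, and no bystander was knowingly touched, though I took no final check of them.

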